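Sort the film and optics back into their trays at the copy stand

TASK

Tidy up after the digitising session: put the film cassette and the roll film in the smaller two-bay tray, the extension tube and the loupe in the larger two-bay tray, one thing to a bay, and the slide box in the single oblong tray. Each must stand upright, as it does now, flat on the floor of its bay; set things down rather than dropping them. Leave the air blower and the camera lens undisturbed where they stand.

Things in the scene. Friction and masses are not known exactly. Their poses are not given: they have to be found in the camera images.
- cassette: 35 mm film cassette: small bright metal cylinder and a 10 mm wide, 4 mm high black spool stub on top; diameter 25 mm, 48 mm tall with the stub (the full diameter ends at 44 mm). About 30 g. Starts standing upright; origin at the centre of its underside, z up its axis; round, so its yaw means nothing.
- roll: Medium-format roll film: slim cylinder wrapped in white paper, diameter 25 mm, between two black end flanges of diameter 28 mm and 3 mm thick; 64 mm tall, the tallest of the five to sort. About 40 g. Starts standing upright; origin at the centre of its underside, z up its axis; round.
- tube: Macro extension tube: bare aluminium ring open at both ends, outer diameter 56 mm, hole 44 mm, 42 mm tall. About 110 g. Starts standing upright; origin at the centre of its underside, z up its axis; round.
- loupe: Magnifying loupe: a white foot of diameter 44 mm for the lowest 14 mm, then a black barrel of diameter 36 mm up to 50 mm, with a glass lens 29 mm wide on top. About 80 g. Starts standing upright; origin at the centre of its underside, z up its axis; round.
- slide_box: Box of mounted slides: closed grey plastic block with a paper patch on top, 34 mm (its x) by 56 mm (its y), 46 mm tall. About 120 g. Starts standing on its underside at any yaw; origin at the centre of the underside, z up.
- film_tray: White shallow tray fixed to the table, two square bays in a row, the smaller two-bay tray: 64 mm (x) by 124 mm (y) outside, 14 mm high, walls and divider 4 mm, floor 4 mm thick. Each bay is 56 by 56 mm inside, bay centres at y = +30 and -30 mm. Origin at the centre of its underside on the table, z up, y along the row, at most 0.3 rad off the table's y. For cassette and roll, one a bay, in either bay.
- optics_tray: White shallow tray fixed to the table, two square bays in a row, the larger two-bay tray: 90 mm (x) by 176 mm (y) outside, 14 mm high, walls and divider 4 mm, floor 4 mm thick. Each bay is 82 by 82 mm inside, bay centres at y = +43 and -43 mm. Origin at the centre of its underside on the table, z up, y along the row, at most 0.3 rad off the table's y. For tube and loupe, one a bay, in either bay.
- slide_tray: White shallow tray fixed to the table, one oblong bay: 62 mm (x) by 88 mm (y) outside, 14 mm high, walls 4 mm, floor 4 mm thick, inside 54 by 80 mm. Origin at the centre of its underside on the table, z up, y along its length, at most 0.3 rad off the table's y. The slide box fits only with its 56 mm side along the tray's length, either end first.
- blower: Bystander: rubber air blower, a dark bulb 50 mm wide standing on its flat end with a thin nozzle up, 95 mm tall, on the robot's right. Not to be disturbed. Origin at the centre of its underside.
- lens: Bystander: black camera lens standing upright beyond the trays, diameter 66 mm, 82 mm tall. Not to be disturbed. Origin at the centre of its underside.
There are look-alikes about, which are no part of the job. What is shaped like the slide_box but red is not meant.

How it is judged (in metres and radians):
At the end, for the whole second after the job is handed in: The cassette and the roll stand in different bays of the film tray, the tube and the loupe in different bays of the optics tray, the slide box in the slide tray; each lies wholly inside its bay's walls, its underside on the tray floor (within 3.5 mm), upright within 0.12 rad, released and at rest (x of cassette in the frame of film_tray between -0.018 and 0.018 m and z of cassette in the frame of film_tray between 0.001 and 0.0075 m and angle between each of cassette, roll, tube, loupe, slide_box's own z axis and vertical below 0.12 rad and x of roll in the frame of film_tray between -0.017 and 0.017 m and z of roll in the frame of film_tray between 0.001 and 0.0075 m and ((y of cassette in the frame of film_tray between 0.012 and 0.048 m and y of roll in the frame of film_tray between -0.047 and -0.013 m) or (y of cassette in the frame of film_tray between -0.048 and -0.012 m and y of roll in the frame of film_tray between 0.013 and 0.047 m)) and x of tube in the frame of optics_tray between -0.016 and 0.016 m and z of tube in the frame of optics_tray between 0.001 and 0.0075 m and x of loupe in the frame of optics_tray between -0.022 and 0.022 m and z of loupe in the frame of optics_tray between 0.001 and 0.0075 m and ((y of tube in the frame of optics_tray between 0.027 and 0.059 m and y of loupe in the frame of optics_tray between -0.065 and -0.021 m) or (y of tube in the frame of optics_tray between -0.059 and -0.027 m and y of loupe in the frame of optics_tray between 0.021 and 0.065 m)) and x of slide_box in the frame of slide_tray between -0.016 and 0.016 m and z of slide_box in the frame of slide_tray between 0.001 and 0.0075 m and y of slide_box in the frame of slide_tray between -0.018 and 0.018 m and linear speed of each of cassette, roll, tube, loupe, slide_box below 0.02 m/s and angular speed of each of cassette, roll, tube, loupe, slide_box below 0.3 rad/s and contact force between each of cassette, roll, tube, loupe, slide_box and the fingers below 0.1 N); the robot touches nothing.
It fails at once if one of the five things is dropped (in free fall faster than 0.75 m/s, about 3 cm) ((linear speed of cassette above 0.75 m/s and contact force between cassette and anything else below 0.01 N) or (linear speed of roll above 0.75 m/s and contact force between roll and anything else below 0.01 N) or (linear speed of tube above 0.75 m/s and contact force between tube and anything else below 0.01 N) or (linear speed of loupe above 0.75 m/s and contact force between loupe and anything else below 0.01 N) or (linear speed of slide_box above 0.75 m/s and contact force between slide_box and anything else below 0.01 N)).
It fails at once if the air blower is disturbed (moved over 20 mm or tilted over 0.3 rad) (distance of blower from where it was at the start of the episode above 0.02 m or angle between blower's own z axis and vertical above 0.3 rad).
It fails at once if the camera lens is disturbed (moved over 20 mm or tilted over 0.3 rad) (distance of lens from where it was at the start of the episode above 0.02 m or angle between lens's own z axis and vertical above 0.3 rad).
It also fails if it takes over 118 s, if anything falls off the work surface, if the arm or the gripper's body presses on something with over 40 N, if the wrist force passes 120 N, or if a joint passes its speed limit or range.

ROBOT

A 6-joint arm with a two-finger parallel gripper is mounted at the origin on the work surface. World frame = base frame: x ahead of the robot, y to its left, z up, the work surface at z = 0. Lengths are in mm, angles in degrees, forces in N, time in s.
With the tool pointing down it reaches from about 325 to 775 mm from the base axis. Payload 5.5 kg.
Tool frame: the origin (TCP) lies midway between the tips of the shut fingers; the grasp point (between the pads) lies 19 mm behind it; z points along the fingers, y is the direction in which the jaws open and shut (so a half turn about z gives the same grasp; the last joint's range is limited). The gripper opens to 88 mm and grips with 3 to 60 N. Pads are 20 mm wide; open, the fingers measure 115 mm over their backs; the gripper's body (75 mm by 178 mm) begins 61 mm behind the grasp point.
Start: joints at [-66.79, 5.22, 70.514, -0, 104.267, -3.249], TCP at [267.338, -537.165, 193.331] pointing down, gripper open.
Joint ranges: [-164.24, 164.24], [-49.07, 125.15], [9.68, 141.18], [-86.29, 266.29], [3.28, 154.24], [-151.56, 151.56]. Speed limits (degrees/s): [147.25, 147.25, 172.46, 180, 180, 180].

INTERFACE

Orientations are given as [roll, pitch, yaw] about the fixed x, y, z axes, in that order (R = Rz(yaw) Ry(pitch) Rx(roll)).
In Python, from cell import read_state, snapshot, get_calibration, hand_in gives the robot as it stands.
- The arm moves only by the shell command python3 -m crank 'ROWS' [FORCE]. ROWS is text: rows parted by semicolons, each of 5 numbers parted by spaces: the opening, from -1 (shut) to 1 (fully open), then the shift along the world's x, y, z in cm, then the turn about the world's z in rad. In form: claw tx ty tz turn; .... A call has 1 to 12 rows; each row is the pose to reach, as a shift and turn from the pose commanded when the call began; what a row does not reach only later rows make up. A row lasts 1/8 s, in which the tool goes at most 62.5 mm and 10.7 degrees, less where a joint would pass 70% of its speed; a pose out of reach is approached as far as the arm can. A call with a gripper value outside its range is refused whole. The fingers move at their own pace and stop on an object; FORCE is the grip in N (left out, the last holds). Time passes only in rows, so rows that repeat a pose let the fingers close. It gives the time, the measured TCP pose, the force and the opening at its end, in the units of the state.
- read_state(): the state, without advancing time (a new reading comes with each control period).
- snapshot(name): name is "side" or "top" or "wrist"; returns the picture (400x640x3 uint8, blue, green, red); there is no depth.
- get_calibration(name): a dict with "intrinsics" (3x3 intrinsics, pixels), "distortion" ([k1, k2, p1, p2, k3] as OpenCV has them; the pictures are not rectified), "R" (3x3) and "t" (3): a world point X has camera coordinates R X + t; the wrist camera has in their place "tool_from_camera" (4x4, takes a point from camera to tool coordinates, whose origin is the TCP and whose axes are the flange's). Camera axes: x right, y down, z forward; pixel columns grow to the right and rows downward; lengths in mm; the calibration is good to about 2 mm. A picture is of the moment at which its call begins: read the wrist's pose just before it. get_calibration takes no time and is no camera call.
- hand_in(): hands the job in, once; it reports no verdict.
The state is a dict: "clock": time; "joints": joint angles; "dq": joint speeds; "joint_torque": joint torques, N m; "ee_pos": TCP position; "tcp_rot": TCP orientation; "wrist_force": force on the tool from outside, world axes, zero at the start; "moment": the same for the moment, N m; "gripper_width": finger opening in mm.
Only numpy, scipy, OpenCV 4.12 (cv2) and the standard library are available. Lean on these libraries where they do the work, as an engineer would, in place of code of your own. Each camera call takes 0.05 s, during which the arm holds its last target.

## Working session

There is one attempt and no reset: what is moved stays moved. The work goes in short steps, Python scripts to look and compute and a shell command to move; the robot and the scene stay as the last step left them, time stands still between calls to the robot, and variables do not carry over. Pictures are saved under pics/ and viewed, and the job is handed in when it is done.

```bash
mkdir -p pics; ls; python3 - <<'E'
from cell import *
import cv2,json
print(read_state())
for n in("side","top","wrist"):
    cv2.imwrite(f"pics/{n}0.png",snapshot(n)); c=get_calibration(n); print(n,c)
E
```

```text
pics
{'clock': 0.0, 'joints': array([-6.67907311e+01,  5.26344916e+00,  7.05816530e+01,  8.97149721e-05,
        1.04264603e+02, -3.24874698e+00]), 'dq': array([ 0.05385082, -0.06229415, -0.06244936, -0.02172059,  0.05781721,
        0.05600557]), 'joint_torque': array([-1.83154325e-04, -4.46459019e+01, -4.06443787e+01,  6.97015459e-02,
        2.94450496e-02, -1.58097059e-04]), 'ee_pos': array([ 267.18896816, -536.84411616,  192.20558564]), 'tcp_rot': array([-1.79890476e+02, -6.30394406e-03,  2.64580319e+01]), 'wrist_force': array([-0.10075748,  0.26871748, -0.40229501]), 'moment': array([ 0.04720333, -0.00404035, -0.03882953]), 'gripper_width': 88.22177243822325}
side {'intrinsics': array([[484.82042593,   0.        , 313.65395913],
       [  0.        , 484.82042593, 201.88234689],
       [  0.        ,   0.        ,   1.        ]]), 'distortion': array([-0.03957966,  0.        ,  0.        ,  0.        ,  0.        ]), 'R': array([[-0.76321861, -0.64577074,  0.02185188],
       [-0.42907814,  0.48124987, -0.76438898],
       [ 0.48310382, -0.59277206, -0.64438497]]), 't': array([
[... 441 characters left out ...]
-0.98435188]]), 't': array([ -80.23857306,  599.30767901, 1288.15368711])}
wrist {'intrinsics': array([[321.45053182,   0.        , 320.69187979],
       [  0.        , 321.45053182, 201.41331485],
       [  0.        ,   0.        ,   1.        ]]), 'distortion': array([-0.01729172,  0.        ,  0.        ,  0.        ,  0.        ]), 'tool_from_camera': array([[ 5.85472450e-05, -9.64783555e-01, -2.63045030e-01,
         7.23137199e+01],
       [ 9.99999701e-01, -1.46384833e-04,  7.59477978e-04,
        -5.46703067e-02],
       [-7.71237667e-04, -2.63044996e-01,  9.64783258e-01,
        -1.92123467e+02],
       [ 0.00000000e+00,  0.00000000e+00,  0.00000000e+00,
         1.00000000e+00]])}
```

View pics/top0.png

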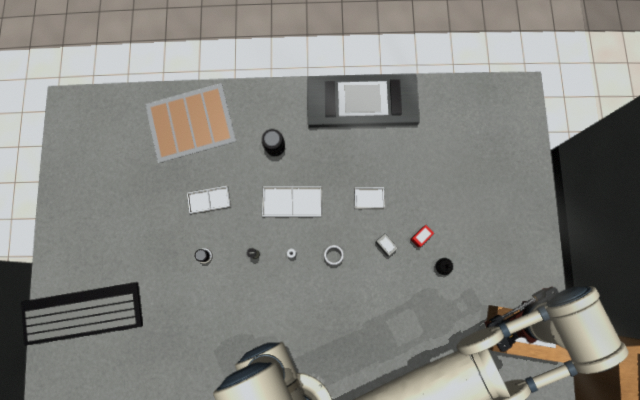

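View pics/side0.png

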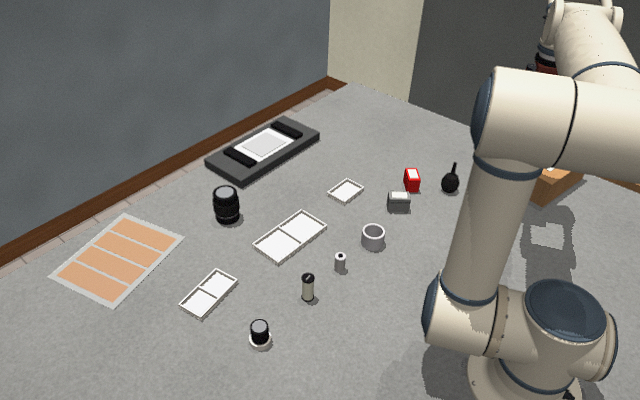

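View pics/wrist0.png

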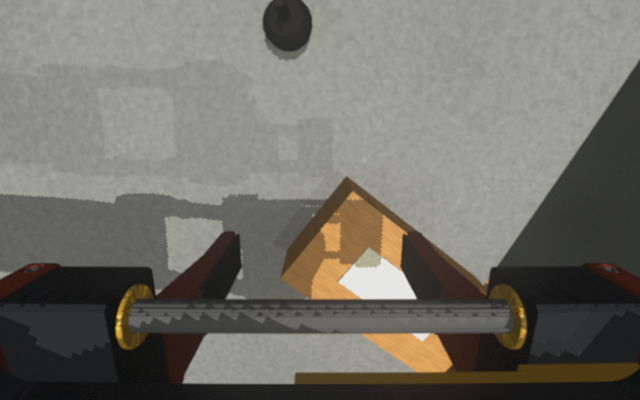

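The top view shows, left to right: loupe (203,256), roll (253,255), cassette (292,254), tube (334,255), slide box (386,245), the red look-alike (423,236) and the blower (445,267). The trays are film (208,200), optics (291,202) and slide (369,198), with the lens at (273,142). I'll zoom in to measure.

```bash
cat > h.py <<'E'
import numpy as np,cv2
from cell import *
def ray(name,uv,st=None):
    c=get_calibration(name)
    p=cv2.undistortPoints(np.array(uv,float).reshape(-1,1,2),c["intrinsics"],c["distortion"]).reshape(-1,2)
    d=np.c_[p,np.ones(len(p))]
    if name=="wrist":
        from scipy.spatial.transform import Rotation as Ro
        Rt=Ro.from_euler("xyz",st["tcp_rot"],degrees=True).as_matrix()
        T=c["tool_from_camera"]
        return Rt@T[:3,3]+st["ee_pos"], (Rt@T[:3,:3]@d.T).T
    R,t=c["R"],c["t"]
    return -R.T@t,(R.T@d.T).T
def at(name,uv,z,st=None):
    o,d=ray(name,uv,st); s=(z-o[2])/d[:,2]
    return (o+d*s[:,None])
def proj(name,X):
    c=get_calibration(name)
    return cv2.projectPoints(np.array(X,float).reshape(-1,3),cv2.Rodrigues(c["R"])[0],c["t"],c["intrinsics"],c["distortion"])[0].reshape(-1,2)
E
python3 - <<'E'
import cv2
im=cv2.imread("pics/top0.png")
a=im[178:278,180:340]; cv2.imwrite("pics/zA.png",cv2.resize(a,None,fx=5,fy=5,interpolation=cv2.INTER_CUBIC))
a=im[178:278,320:480]; cv2.imwrite("pics/zB.png",cv2.resize(a,None,fx=5,fy=5,interpolation=cv2.INTER_CUBIC))
E
```

```text
(no output)
```

View pics/zA.png

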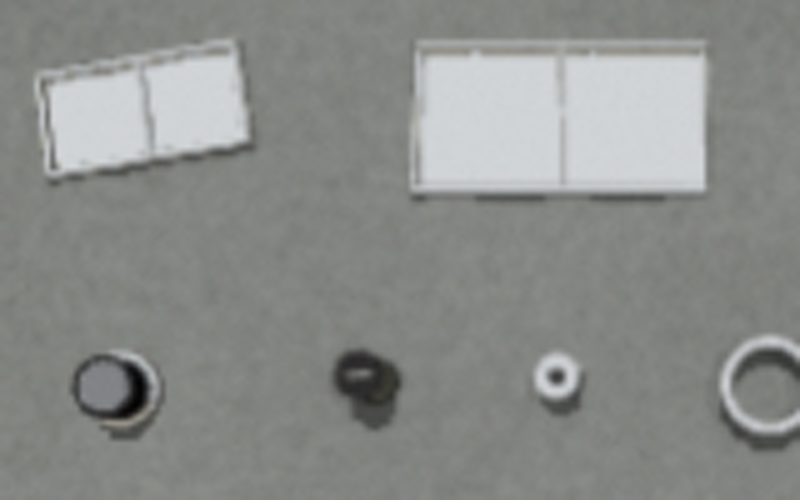

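View pics/zB.png

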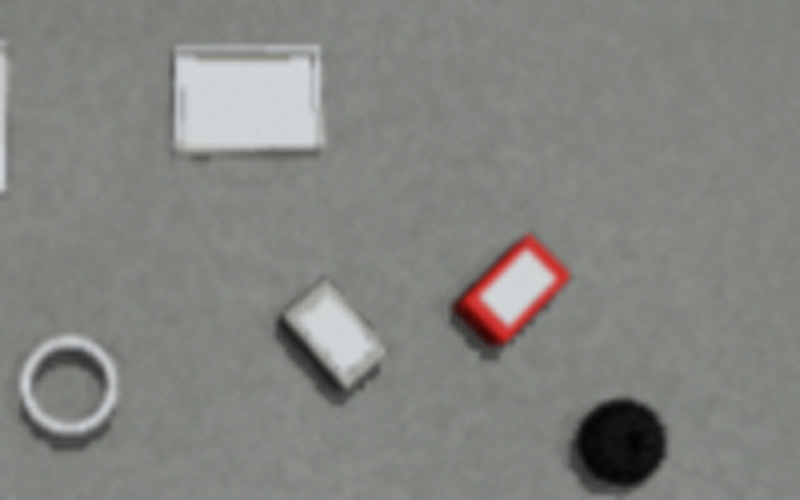

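```bash
python3 - <<'E'
from h import *
A=lambda p:[(180+(x+.5)/5-.5,178+(y+.5)/5-.5) for x,y in p]
B=lambda p:[(320+(x+.5)/5-.5,178+(y+.5)/5-.5) for x,y in p]
def box(n,uv,z,name="top"):
    P=at(name,uv,z)[:,:2].astype(np.float32); r=cv2.minAreaRect(P); print(n,P.mean(0).round(1),"len",[np.linalg.norm(P[i]-P[i-1]).round(1) for i in range(4)],"edgeang",[np.degrees(np.arctan2(*(P[i]-P[i-1])[::-1])).round(1) for i in range(4)])
box("film",A([(37,73),(236,40),(253,145),(50,180)]),14)
box("optics",A([(417,41),(707,41),(707,192),(411,192)]),14)
box("slide",B([(174,45),(321,45),(323,151),(174,152)]),14)
box("sbox",B([(325,277),(386,350),(345,388),(281,320)]),46)
box("patch",B([(330,288),(377,346),(347,370),(300,320)]),46)
print("loupe",at("top",A([(101,387)]),50))
print("roll",at("top",A([(357,373)]),64))
print("cass",at("top",A([(557,377)]),44))
print("tube",at("top",B([(68,385)]),42))
print("blower",at("top",B([(622,442)]),35))
print("lens",at("top",[(272,137)],82))
E
python3 - <<'E'
import cv2
im=cv2.imread("pics/side0.png")
a=im[160:360,170:430]; cv2.imwrite("pics/zS.png",cv2.resize(a,None,fx=3,fy=3,interpolation=cv2.INTER_CUBIC))
E
```

```text
film [611.3 253.7] len [np.float32(66.0), np.float32(121.8), np.float32(65.2), np.float32(123.3)] edgeang [np.float32(8.5), np.float32(-82.0), np.float32(-170.2), np.float32(98.5)]
optics [600.8   3.8] len [np.float32(91.4), np.float32(173.9), np.float32(91.1), np.float32(175.5)] edgeang [np.float32(-2.2), np.float32(-91.5), np.float32(178.7), np.float32(88.6)]
slide [ 605.8 -227.1] len [np.float32(64.7), np.float32(87.8), np.float32(64.1), np.float32(88.3)] edgeang [np.float32(-2.0), np.float32(-91.5), np.float32(178.4), np.float32(88.9)]
sbox [ 462.1 -268. ] len [np.float32(35.6), np.float32(53.9), np.float32(32.2), np.float32(52.8)] edgeang [np.float32(-47.6), np.float32(-142.3), np.float32(130.7), np.float32(41.3)]
patch [ 463.6 -270.5] len [np.float32(25.4), np.float32(42.3), np.float32(22.1), np.float32(38.8)] edgeang [np.float32(-45.2), np.float32(-143.2), np.float32(126.6), np.float32(41.2)]
loupe [[443.84567197 265.95537226  50.        ]]
roll [[447.80072626 116.33046107  64.        ]]
cass [[444.26262611   5.03007513  44.        ]]
tube [[ 436.96221161 -115.3054611    42.        ]]
blower [[ 396.49860366 -431.60658351   35.        ]]
lens [[778.39202978  53.5933176   82.        ]]
```

View pics/zS.png

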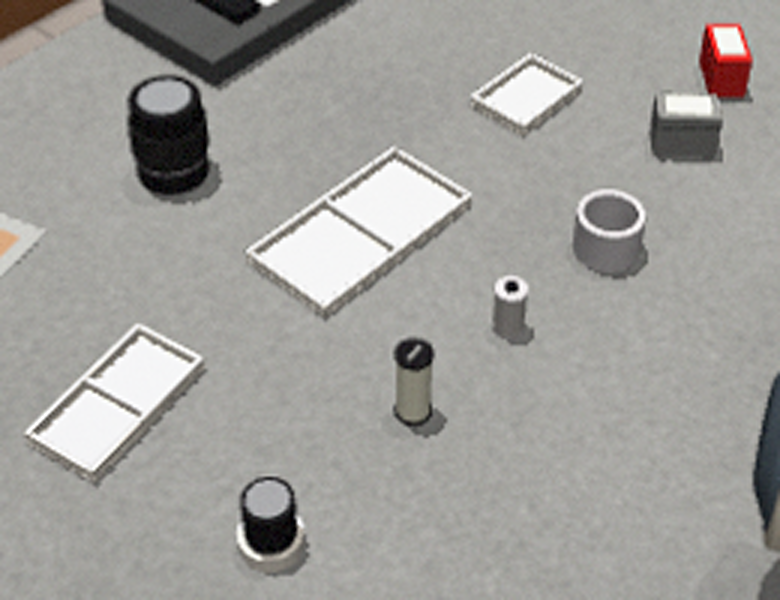

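```bash
python3 - <<'E'
from h import *
S=lambda p:[(170+(x+.5)/3-.5,160+(y+.5)/3-.5) for x,y in p]
for n,p,z in(("loupe",(267,497),50),("roll",(414,353),64),("cass",(511,288),46),("tube",(610,214),42),("lens",(167,97),82)):
    print(n,at("side",S([p]),z)[0].round(1))
def box(n,uv,z,name="side"):
    P=at(name,uv,z)[:,:2].astype(np.float32); print(n,P.mean(0).round(1),"len",[np.linalg.norm(P[i]-P[i-1]).round(1) for i in range(4)],"edgeang",[np.degrees(np.arctan2(*(P[i]-P[i-1])[::-1])).round(1) for i in range(4)])
box("film",S([(26,434),(138,325),(203,358),(94,475)]),14)
box("opt",S([(247,252),(396,149),(471,197),(325,309)]),14)
box("slide",S([(472,97),(534,54),(582,83),(524,127)]),14)
box("sbox",S([(654,118),(662,93),(717,94),(721,121)]),46)
E
```

```text
loupe [444.2 260.4  50. ]
roll [445. 113.  64.]
cass [442.    3.8  46. ]
tube [ 434.5 -116.8   42. ]
lens [771.1  49.7  82. ]
film [608.  253.1] len [np.float32(63.9), np.float32(122.4), np.float32(62.0), np.float32(123.9)] edgeang [np.float32(8.1), np.float32(-81.0), np.float32(-170.5), np.float32(99.9)]
opt [595.6   2.6] len [np.float32(89.5), np.float32(174.3), np.float32(87.8), np.float32(173.5)] edgeang [np.float32(-2.3), np.float32(-92.0), np.float32(177.2), np.float32(88.6)]
slide [ 600.9 -229.5] len [np.float32(61.3), np.float32(89.5), np.float32(60.2), np.float32(86.0)] edgeang [np.float32(-2.0), np.float32(-91.9), np.float32(174.7), np.float32(88.9)]
sbox [ 459.1 -271.4] len [np.float32(58.0), np.float32(36.6), np.float32(48.9), np.float32(37.3)] edgeang [np.float32(37.7), np.float32(-67.6), np.float32(-139.8), np.float32(127.0)]
```

```bash
python3 -m crank '1 3 4 0 0.05; 1 6.5 9 0 0.1; 1 10 13.5 0 0.15; 1 13.5 18.5 0 0.2; 1 17 23 0 0.228; 1 19 26 0 0.228; 1 19.5 26.7 -1 0.228; 1 19.5 26.7 -2 0.228; 1 19.5 26.7 -2 0.228; 1 19.5 26.7 -2 0.228' 25
python3 - <<'E'
from h import *
s=read_state();im=snapshot("wrist");cv2.imwrite("pics/w1.png",im);print(s["ee_pos"],s["tcp_rot"])
E
```

```text
clock: 1.4
ee_pos: [461.6, -271.2, 173.2]
tcp_rot: [-180.0, 0.0, 39.4]
wrist_force: [0.6, -0.5, 0.2]
gripper_width: 87.8
[ 461.63844543 -271.20928804  173.18737949] [-1.79984451e+02  1.83736250e-02  3.94138874e+01]
```

View pics/w1.png

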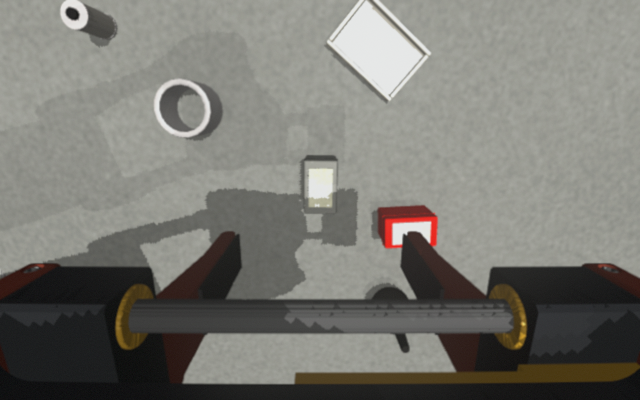

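The wrist view shows the slide box centred at about (320,187) and aligned with the jaws. The red box is at (407,227) and the slide tray at (378,48).

```bash
python3 - <<'E'
from h import *
s=read_state()
P=at("wrist",[(304,162),(337,162),(336,212),(302,212)],46,s);print(P.mean(0),P.round(1), [np.linalg.norm(P[i]-P[i-1]) for i in range(4)])
for a,b in((3,0),(2,1)): print(np.degrees(np.arctan2(*(P[b]-P[a])[:2][::-1])))
P=at("wrist",[(380,219),(436,217),(437,246),(387,249)],46,s);print("red",P.round(1))
P=at("wrist",[(365,-2),(430,53),(389,100),(327,44)],14,s);print("tray",P.mean(0),[np.linalg.norm(P[i]-P[i-1]) for i in range(4)])
for a,b in((2,1),(3,0)): print(np.degrees(np.arctan2(*(P[b]-P[a])[:2][::-1])))
print("tube",at("wrist",[(182.5,108)],42,s),"cass",at("wrist",[(73,14)],46,s))
E
```

```text
[ 461.26040941 -270.81312937   46.        ] [[ 471.5 -242.1   46. ]
 [ 492.4 -267.6   46. ]
 [ 451.8 -300.4   46. ]
 [ 429.4 -273.1   46. ]] [np.float64(52.2438010775599), np.float64(32.922089185140386), np.float64(52.17717263793024), np.float64(35.36449069827874)]
36.36860946231373
39.04815607159376
red [[ 475.2 -341.    46. ]
 [ 514.2 -384.9   46. ]
 [ 491.5 -409.    46. ]
 [ 454.8 -369.7   46. ]]
tray [ 603.17078018 -230.40351162   14.        ] [np.float64(55.35571951262821), np.float64(83.71964832906149), np.float64(60.2206263943341), np.float64(84.50706859880461)]
-1.1615085355226473
-2.2167397706531147
tube [[ 437.14212932 -118.24571586   42.        ]] cass [[444.05515932   2.86183684  46.        ]]
```

```bash
python3 -m crank '0.4 0 0 -4 0; 0.4 0 0 -8 0; 0.4 0 0 -11 0; 0.4 0 0 -13.5 0; 0.4 0 0 -15 0; 0.4 0 0 -15.7 0; 0.4 0 0 -15.7 0; -0.6 0 0 -15.7 0; -0.6 0 0 -15.7 0; -0.6 0 0 -15.7 0;-0.6 0 0 -15.7 0;-0.6 0 0 -15.7 0' 25
python3 - <<'E'
from h import *
im=snapshot("wrist");cv2.imwrite("pics/w2.png",im)
E
```

```text
clock: 2.95
ee_pos: [462.6, -270.1, 18.6]
tcp_rot: [180.0, -0.0, 39.5]
wrist_force: [-4.4, 3.6, 12.7]
gripper_width: 18.3
```

View pics/w2.png

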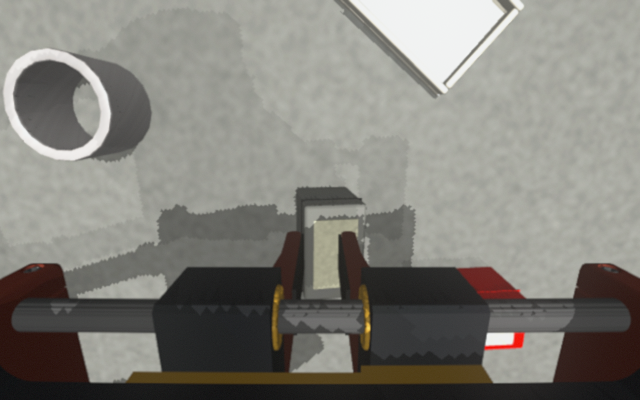

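```bash

python3 - <<'E'
from h import *
print(read_state())
im=snapshot("side");cv2.imwrite("pics/s2.png",cv2.resize(im[130:260,300:500],None,fx=4,fy=4,interpolation=cv2.INTER_CUBIC))
im=snapshot("wrist")[180:300,260:420];cv2.imwrite("pics/w2b.png",cv2.resize(im,None,fx=5,fy=5,interpolation=cv2.INTER_CUBIC))
E
```

```text
{'clock': 3.0, 'joints': array([-3.39267871e+01, -2.62102144e+00,  9.62429461e+01,  1.98736452e-02,
        8.62968509e+01,  1.65392026e+01]), 'dq': array([ 0.02852887, -0.06783423, -0.12869852, -0.081955  ,  0.03050196,
       -0.03661203]), 'joint_torque': array([-5.13389781e-01, -3.18457496e+01, -3.56965184e+01, -1.48481880e-01,
       -1.97045512e+00, -1.70782045e-02]), 'ee_pos': array([ 462.76840674, -270.14753154,   18.77836161]), 'tcp_rot': array([ 1.79927783e+02, -4.21355270e-02,  3.95327673e+01]), 'wrist_force': array([-4.32025503,  3.2926189 , 12.20702797]), 'moment': array([ 0.70518977,  0.81245679, -0.02591526]), 'gripper_width': 18.280828892289566}
```

View pics/s2.png

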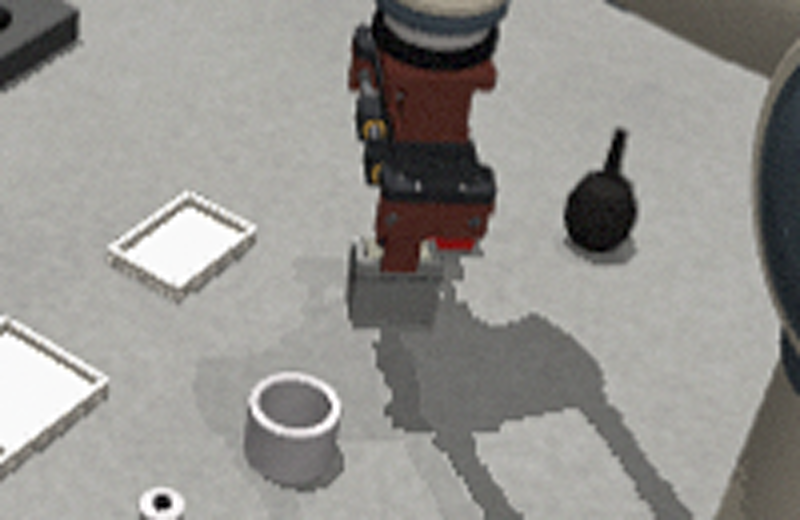

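View pics/w2b.png

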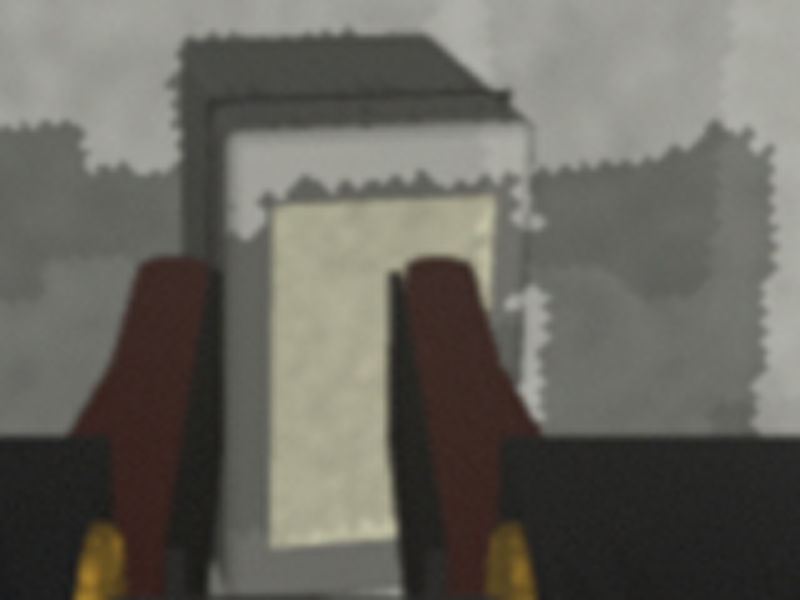

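```bash

python3 - <<'E'
from h import *
c=get_calibration("wrist");T=np.linalg.inv(c["tool_from_camera"])
def pj(X):
    p=T[:3,:3]@np.array(X,float)+T[:3,3]
    return cv2.projectPoints(p.reshape(1,3),np.zeros(3),np.zeros(3),c["intrinsics"],c["distortion"])[0].ravel().round(1),
for z in(0,-19,-28): print(z,[pj((x,y,z)) for y in(-44,44,57) for x in (-10,0,10)])
for z in(0,-19): print(z,[pj((x,y,z)) for y in(-9.1,9.1) for x in (-10,10)])
s=read_state();im=snapshot("side")
print(proj("side",[s["ee_pos"],s["ee_pos"]+[0,0,28]]))
# fit box via top-face z hypotheses
z=[(297,204.5),(365,204.5),(364,290)]
E
```

```text
0 [(array([252.1, 246.2]),), (array([251.2, 231.6]),), (array([250.3, 216.6]),), (array([388.6, 246.1]),), (array([389.5, 231.6]),), (array([390.4, 216.6]),), (array([408.7, 246.1]),), (array([409.9, 231.5]),), (array([411. , 216.6]),)]
-19 [(array([245.5, 259. ]),), (array([244.4, 243.2]),), (array([243.3, 226.9]),), (array([395.2, 259. ]),), (array([396.3, 243.1]),), (array([397.4, 226.9]),), (array([417.3, 258.9]),), (array([418.6, 243.1]),), (array([420.1, 226.8]),)]
-28 [(array([241.9, 266. ]),), (array([240.7, 249.5]),), (array([239.5, 232.5]),), (array([398.8, 265.9]),), (array([400. , 249.5]),), (array([401.2, 232.5]),), (array([421.9, 265.9]),), (array([423.4, 249.4]),), (array([425. , 232.4]),)]
0 [(array([306.3, 246.2]),), (array([305.9, 216.6]),), (array([334.5, 246.2]),), (array([334.9, 216.6]),)]
-19 [(array([304.9, 259. ]),), (array([304.4, 226.9]),), (array([335.9, 259. ]),), (array([336.3, 226.9]),)]
[[396.37829613 202.63047962]
 [397.78163425 194.4868409 ]]
```

```bash
python3 -m crank '-0.6 0 0 1 0; 0.4 0 0 2 0; 0.4 0 0 5 0; 0.4 0 0 8 0; 0.4 0 0 8 0; 0.4 0 0 8 0; 0.4 0 0 8 0'
python3 - <<'E'
from h import *
s=read_state();print(s["ee_pos"],s["gripper_width"],s["wrist_force"])
im=snapshot("wrist");cv2.imwrite("pics/w3.png",im)
im=snapshot("side");cv2.imwrite("pics/s3.png",cv2.resize(im[100:230,300:500],None,fx=4,fy=4,interpolation=cv2.INTER_CUBIC))
print(((proj("side",[s["ee_pos"],s["ee_pos"]+[0,0,28]])-[300,100])*4))
E
```

```text
clock: 4.03
ee_pos: [461.7, -269.8, 94.6]
tcp_rot: [-179.9, 0.0, 39.5]
wrist_force: [-0.3, 0.6, 0.6]
gripper_width: 61.5
[ 461.66368382 -269.76212563   94.61066088] 61.52501199863367 [-0.26605246  0.61658263  0.56166432]
[[402.24196846 321.23431098]
 [408.30430721 286.03600231]]
```

View pics/w3.png

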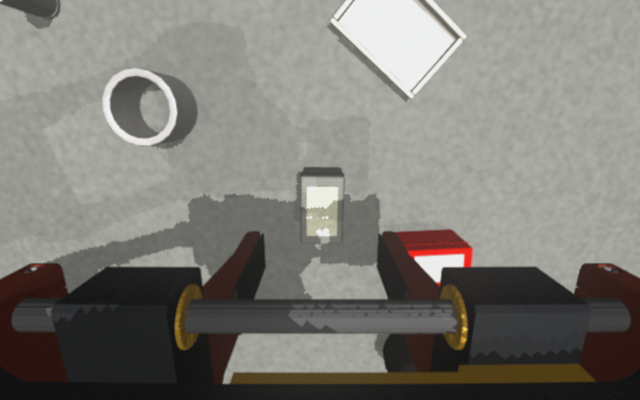

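View pics/s3.png

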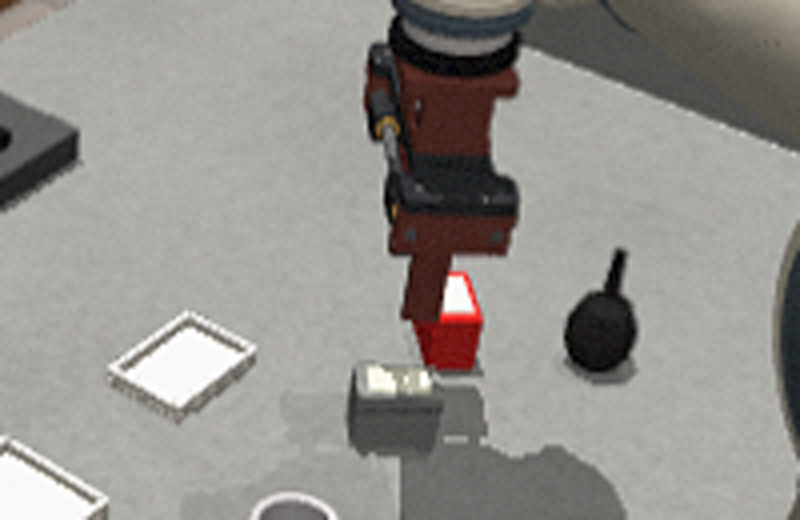

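```bash

python3 - <<'E'
from h import *
from scipy.spatial.transform import Rotation as Ro
s=read_state();Rt=Ro.from_euler("xyz",s["tcp_rot"],degrees=True).as_matrix()
for z in(0,-10,-19,-28):
  print(z,((proj("side",[s["ee_pos"]+Rt@np.array([x,y,z]) for x in(-10,10) for y in(-30.7,-44)])-[300,100])*4).round().tolist())
# camera height from box top: corners in w3
for n,pts,sz,z in (("box",[(301,174),(344,174),(343,243),(301,243)],(34,56),46),("tray",[(375,-20),(465,37),(410,98),(332,22)],(62,88),14)):
  P=at("wrist",pts,z,s);print(n,P.mean(0).round(1),[np.linalg.norm(P[i]-P[i-1]).round(1) for i in range(4)])
P=at("wrist",[(103.5,107),(177,107),(140,69),(140,145)],42,s);print("tube d",np.linalg.norm(P[0]-P[1]),np.linalg.norm(P[2]-P[3]),P.mean(0))
E
```

```text
0 [[424.0, 351.0], [427.0, 364.0], [392.0, 350.0], [395.0, 363.0]]
-10 [[426.0, 338.0], [429.0, 351.0], [395.0, 337.0], [397.0, 351.0]]
-19 [[429.0, 327.0], [431.0, 340.0], [397.0, 326.0], [399.0, 339.0]]
-28 [[431.0, 315.0], [434.0, 328.0], [398.0, 315.0], [401.0, 328.0]]
box [ 462.6 -270.9   46. ] [np.float64(56.4), np.float64(32.7), np.float64(56.3), np.float64(33.9)]
tray [ 600.2 -231.5   14. ] [np.float64(42.8), np.float64(81.5), np.float64(60.5), np.float64(84.7)]
tube d 54.76951132131872 54.481166549681 [ 436.61292238 -118.14859968   42.        ]
```

The fingertips really end about 27 mm short of the reported TCP. Three things agree on this: the wrist view, the side view, and contact with the box top at a reported 18.6. The box is upright and back in the centre, so I'll redo the grasp with that offset.

```bash
python3 -m crank '0.4 0 0 -4 0; 0.4 0 0 -7 0; 0.4 0 0 -9 0; 0.4 0 0 -10 0; 0.4 0 0 -10.5 0;0.4 0 0 -10.5 0; 0.4 0 0 -10.5 0'
python3 - <<'E'
from h import *
im=snapshot("side");cv2.imwrite("pics/s4.png",cv2.resize(im[130:260,300:500],None,fx=4,fy=4,interpolation=cv2.INTER_CUBIC))
E
```

```text
clock: 5.0
ee_pos: [462.9, -270.6, -7.6]
tcp_rot: [179.9, -0.0, 39.5]
wrist_force: [0.5, -0.1, -1.1]
gripper_width: 61.6
```

View pics/s4.png

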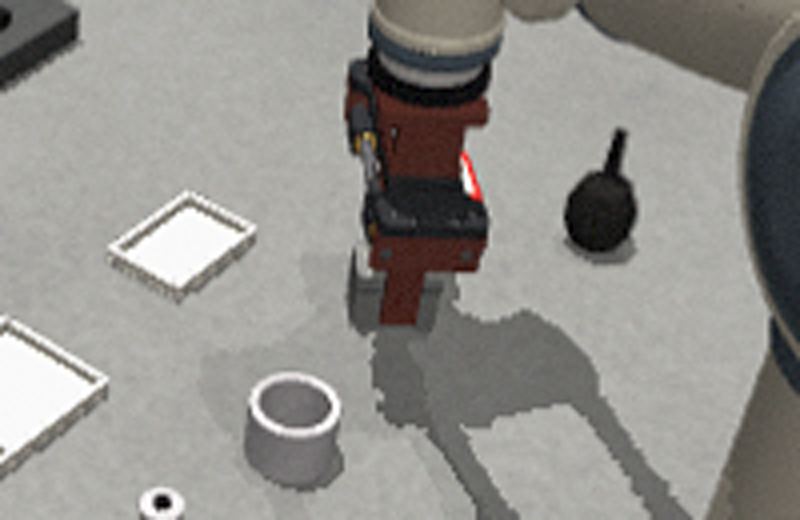

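The fingers now straddle the box with no contact force. I'll grip and lift a little.

```bash
python3 -m crank '-0.6 0 0 0 0; -0.6 0 0 0 0; -0.6 0 0 0 0; -0.6 0 0 0 0;-0.6 0 0 0 0; -0.6 0 0 1 0; -0.6 0 0 3 0; -0.6 0 0 5 0;-0.6 0 0 5 0' 25
python3 - <<'E'
from h import *
im=snapshot("side");cv2.imwrite("pics/s5.png",cv2.resize(im[130:260,300:500],None,fx=4,fy=4,interpolation=cv2.INTER_CUBIC))
E
```

```text
clock: 6.18
ee_pos: [463.9, -271.3, 44.8]
tcp_rot: [179.7, -0.1, 39.5]
wrist_force: [0.5, -0.2, -1.0]
gripper_width: 33.9
```

View pics/s5.png

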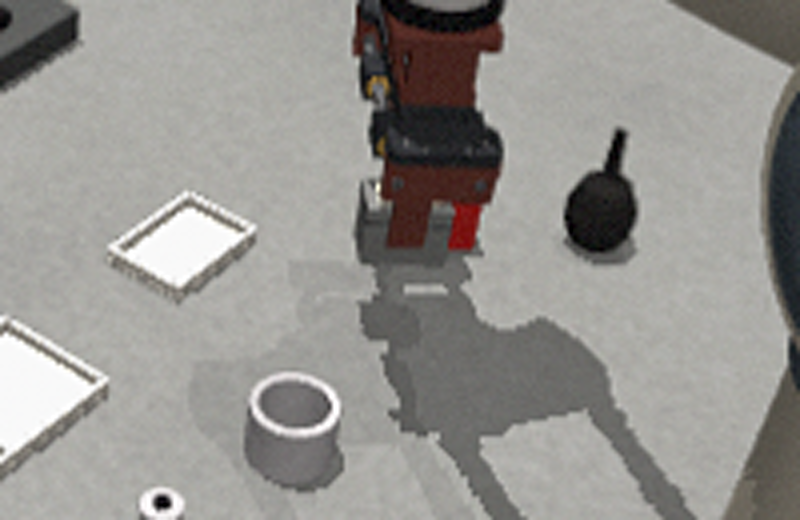

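```bash
python3 -m crank '-0.6 1 0.3 1 0.08; -0.6 3 1 1 0.2; -0.6 5.5 1.7 1 0.34; -0.6 8 2.4 1 0.48; -0.6 10.5 3.1 1 0.62; -0.6 12.5 3.7 1 0.74; -0.6 13.7 4.1 1 0.82; -0.6 14 4.1 1 0.855;-0.6 14 4.1 1 0.855; -0.6 14 4.1 1 0.855'
python3 - <<'E'
from h import *
im=snapshot("wrist");cv2.imwrite("pics/w6.png",im)
im=snapshot("side");cv2.imwrite("pics/s6.png",cv2.resize(im[130:260,270:470],None,fx=4,fy=4,interpolation=cv2.INTER_CUBIC))
E
```

```text
clock: 7.48
ee_pos: [601.8, -229.4, 51.2]
tcp_rot: [-180.0, -0.0, 88.4]
wrist_force: [0.1, 0.4, -1.4]
gripper_width: 33.8
```

View pics/w6.png

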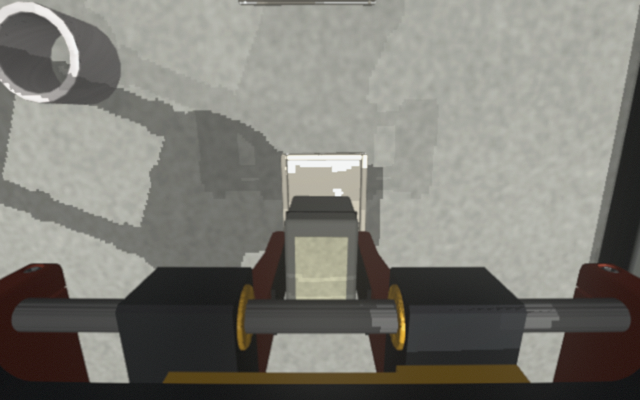

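View pics/s6.png

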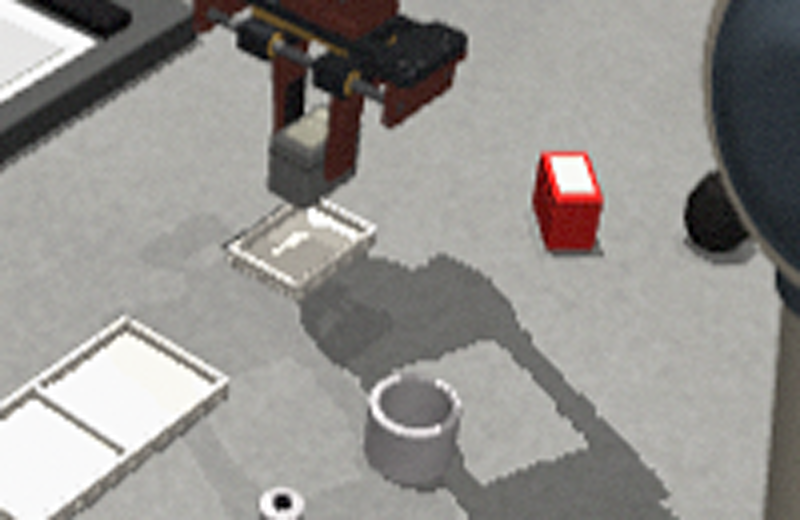

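The box is held over the tray, with the tray's far rim in the wrist view at row 155, columns 283–366. I'll check the tray position from that.

```bash
python3 - <<'E'
from h import *
s=read_state();print(s["ee_pos"])
print(at("wrist",[(284,154),(366,154)],14,s).round(1))
P=at("wrist",[(288,215),(357,216)],51.2+27+30,s);print(P.round(1))
E
```

```text
[ 601.96789526 -229.46393497   51.45414695]
[[ 577.5 -184.4   14. ]
 [ 635.9 -186.    14. ]]
[[ 588.7 -200.2  108.2]
 [ 619.2 -201.5  108.2]]
```

```bash
python3 -m crank '-0.6 0.2 0 -2 0; -0.6 0.2 0 -4 0; -0.6 0.2 0 -5 0; -0.6 0.2 0 -5.5 0; -0.6 0.2 0 -5.5 0; -0.6 0.2 0 -5.5 0'
python3 -m crank '-0.2 0 0 -0.1 0;0 0 0 0 0; 0.1 0 0 0 0; 0.1 0 0 2 0; 0.1 0 0 5 0; 0.1 0 0 9 0; 0.1 0 0 13 0'
python3 - <<'E'
from h import *
im=snapshot("side");cv2.imwrite("pics/s7.png",cv2.resize(im[130:260,270:470],None,fx=4,fy=4,interpolation=cv2.INTER_CUBIC))
E
```

```text
clock: 8.32
ee_pos: [604.7, -229.3, -3.2]
tcp_rot: [179.9, 0.0, 88.5]
wrist_force: [-0.3, 0.4, -1.0]
gripper_width: 34.2
clock: 9.2
ee_pos: [604.5, -229.2, 129.4]
tcp_rot: [179.9, 0.0, 88.5]
wrist_force: [0.2, -0.4, 0.1]
gripper_width: 48.3
```

View pics/s7.png

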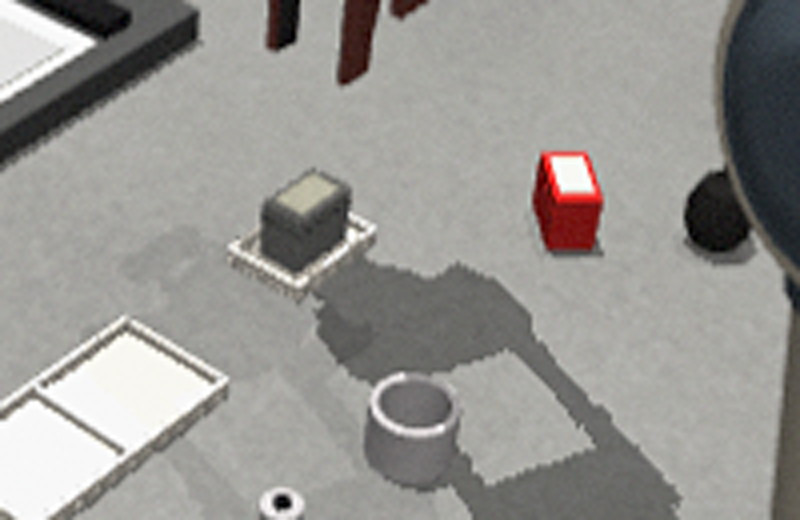

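Slide box is upright in its tray. Next, the tube.

```bash
python3 -m crank '1 -3 2 0 0; 1 -6 4 0 0; 1 -10 6.6 0 0; 1 -14 9.3 0 0; 1 -16.4 10.9 0 0; 1 -16.8 11.2 -2 0; 1 -16.8 11.2 -4 0;1 -16.8 11.2 -5 0; 1 -16.8 11.2 -5 0; 1 -16.8 11.2 -5 0'
python3 - <<'E'
from h import *
s=read_state()
im=snapshot("wrist");cv2.imwrite("pics/w8.png",im)
E
```

```text
clock: 10.5
ee_pos: [436.7, -117.4, 76.8]
tcp_rot: [180.0, 0.0, 88.5]
wrist_force: [0.3, 0.5, -0.1]
gripper_width: 87.6
```

View pics/w8.png

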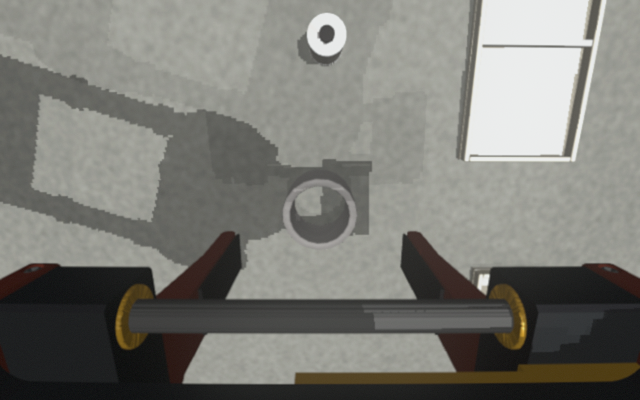

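```bash
python3 - <<'E'
from h import *
s=read_state();print(s["ee_pos"])
print(at("wrist",[(319.5,213)],42,s).round(1))
print("tray -y corners, divider",at("wrist",[(460,159),(575,159),(480,45),(592,43)],14,s).round(1))
print("cass",at("wrist",[(326,35)],48,s).round(1))
E
```

```text
[ 436.84040878 -117.43529218   76.98051329]
[[ 436.5 -116.3   42. ]]
tray -y corners, divider [[ 5.494e+02 -8.300e+01  1.400e+01]
 [ 6.428e+02 -8.520e+01  1.400e+01]
 [ 5.571e+02  5.000e-01  1.400e+01]
 [ 6.405e+02  6.000e-01  1.400e+01]]
cass [[443.8   2.3  48. ]]
```

```bash
python3 -m crank '1 0 0.1 -4 0; 1 0 0.1 -6.5 0; 1 0 0.1 -8 0; 1 0 0.1 -8.6 0; 1 0 0.1 -8.6 0; 0 0 0.1 -8.6 0; 0 0 0.1 -8.6 0; 0 0 0.1 -8.6 0;0 0 0.1 -8.6 0; 0 0 0.1 -8.6 0; 0 0 0.1 -7 0; 0 0 0.1 -5 0' 25
python3 -m crank '0 0 0 2 0; 0 0 0 2 0'
```

```text
clock: 12.05
ee_pos: [436.0, -116.0, 26.9]
tcp_rot: [-179.9, -0.0, 88.5]
wrist_force: [0.1, -0.4, -1.2]
gripper_width: 54.9
clock: 12.3
ee_pos: [437.7, -116.6, 48.8]
tcp_rot: [179.8, 0.1, 88.5]
wrist_force: [0.5, 0.0, -0.9]
gripper_width: 55.1
```

```bash
python3 -m crank '0 1 0.4 1 0; 0 3 1.4 1 0; 0 6 2.8 1 0; 0 9 4.2 1 0; 0 12 5.6 1 0; 0 14.5 6.8 1 0; 0 15.8 7.4 1 0; 0 16 7.5 0 0;0 16 7.5 0 0; 0 16 7.5 0 0'
python3 - <<'E'
from h import *
im=snapshot("side");cv2.imwrite("pics/s9.png",cv2.resize(im[130:260,220:420],None,fx=4,fy=4,interpolation=cv2.INTER_CUBIC))
E
```

```text
clock: 13.55
ee_pos: [595.7, -41.6, 46.2]
tcp_rot: [-180.0, 0.0, 88.5]
wrist_force: [-1.2, -0.6, -0.8]
gripper_width: 55.7
```

View pics/s9.png

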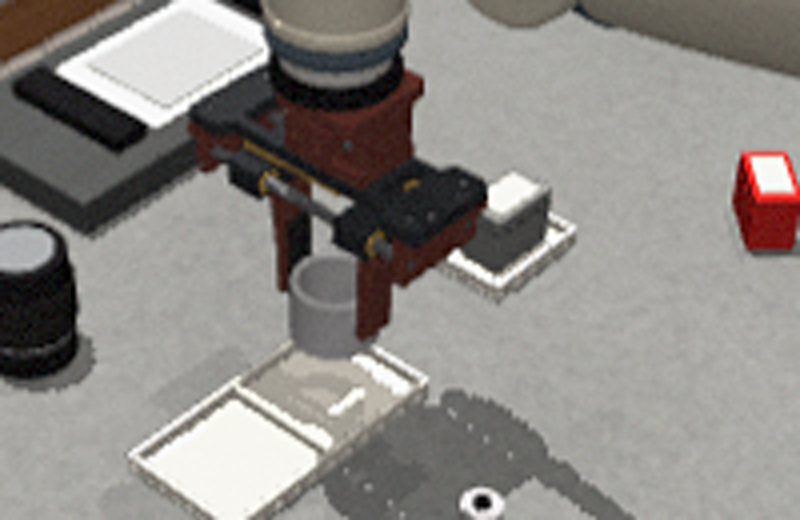

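```bash
python3 -m crank '0 0.1 0 -2 0; 0 0.1 0 -3.7 0; 0 0.1 0 -4.7 0; 0 0.1 0 -5.1 0; 0 0.1 0 -5.1 0; 0 0.1 0 -5.1 0'
python3 -m crank '0.4 0 0 -0.1 0;0.7 0 0 0 0; 0.8 0 0 0 0; 0.8 0 0 0 0; 0.8 0 0 2 0; 0.8 0 0 5 0; 0.8 0 0 9 0; 0.8 0 0 13 0; 0.8 0 0 13 0'
python3 - <<'E'
from h import *
im=snapshot("side");cv2.imwrite("pics/s10.png",cv2.resize(im[130:260,220:420],None,fx=4,fy=4,interpolation=cv2.INTER_CUBIC))
E
```

```text
clock: 14.35
ee_pos: [597.7, -41.2, -4.3]
tcp_rot: [179.9, 0.0, 88.5]
wrist_force: [1.2, -0.4, -1.5]
gripper_width: 55.5
clock: 15.48
ee_pos: [599.7, -41.5, 131.8]
tcp_rot: [179.4, 0.1, 88.5]
wrist_force: [0.2, -0.0, 0.6]
gripper_width: 79.3
```

View pics/s10.png

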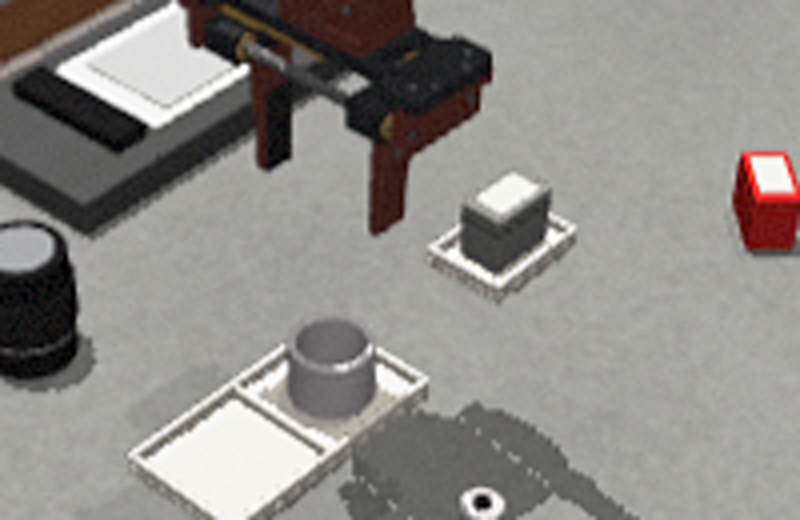

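Tube placed. Next is the cassette.

```bash
python3 -m crank '0.3 -3 1 0 0; 0.3 -6 2 0 0; 0.3 -10 3 0 0; 0.3 -13 3.9 0 0; 0.3 -15 4.4 0 0; 0.3 -15.4 4.5 -2 0; 0.3 -15.4 4.5 -4 0;0.3 -15.4 4.5 -5 0; 0.3 -15.4 4.5 -5 0; 0.3 -15.4 4.5 -5 0'
python3 - <<'E'
from h import *
im=snapshot("wrist");cv2.imwrite("pics/w11.png",im)
E
```

```text
clock: 16.77
ee_pos: [443.7, 3.7, 75.7]
tcp_rot: [180.0, 0.0, 88.5]
wrist_force: [-0.2, 0.1, -0.7]
gripper_width: 57.0
```

View pics/w11.png

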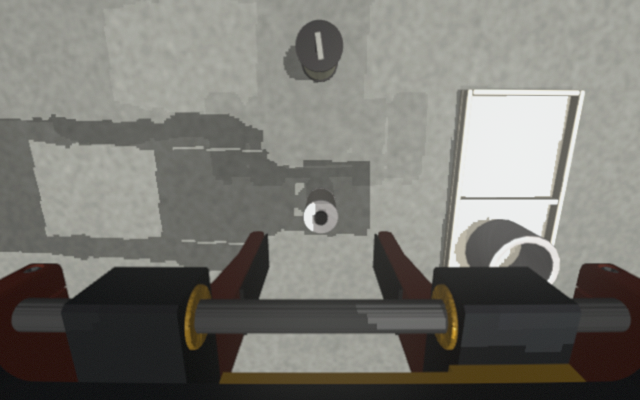

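```bash
python3 - <<'E'
from h import *
s=read_state();print(s["ee_pos"])
print(at("wrist",[(321,217)],45,s).round(1))
print("roll",at("wrist",[(319.5,44)],64,s).round(1))
print("tube",at("wrist",[(526,266)],46,s).round(1), "tray far corners",at("wrist",[(460,91),(584,92)],14,s).round(1))
E
```

```text
[443.84624559   3.74663666  76.00071286]
[[444.6   3.   45. ]]
roll [[446.5 115.1  64. ]]
tube [[600.4 -40.3  46. ]] tray far corners [[551.7  89.8  14. ]
 [646.9  87.3  14. ]]
```

```bash
python3 -m crank '0.3 0 0 -4 0; 0.3 0 0 -6.5 0; 0.3 0 0 -8 0; 0.3 0 0 -8.5 0; 0.3 0 0 -8.5 0; -0.8 0 0 -8.5 0; -0.8 0 0 -8.5 0; -0.8 0 0 -8.5 0; -0.8 0 0 -8.5 0; -0.8 0 0 -8.5 0; -0.8 0 0 -7 0; -0.8 0 0 -5 0' 20
python3 -m crank '-0.8 0 0 2 0; -0.8 0 0 2 0'
```

```text
clock: 18.32
ee_pos: [443.0, 3.9, 26.0]
tcp_rot: [-179.9, -0.0, 88.5]
wrist_force: [0.2, -0.8, -0.9]
gripper_width: 24.4
clock: 18.58
ee_pos: [444.8, 3.8, 47.8]
tcp_rot: [179.8, 0.0, 88.5]
wrist_force: [0.9, 0.2, -0.4]
gripper_width: 23.9
```

```bash
python3 -m crank '-0.8 1 1.5 1 0; -0.8 2.5 4.4 1 0; -0.8 4.7 8.2 1 0; -0.8 7 12.2 1 0; -0.8 9.3 16.2 1 0; -0.8 11.7 20.2 1 0; -0.8 13.8 23.8 1 0; -0.8 15.2 26.5 1 0;-0.8 16 27.7 0.5 0; -0.8 16.1 27.9 0 0; -0.8 16.1 27.9 0 0; -0.8 16.1 27.9 0 0'
python3 - <<'E'
from h import *
im=snapshot("side");cv2.imwrite("pics/s12.png",cv2.resize(im[220:350,140:340],None,fx=4,fy=4,interpolation=cv2.INTER_CUBIC))
im=snapshot("wrist");cv2.imwrite("pics/w12.png",im)
E
```

```text
clock: 20.08
ee_pos: [604.2, 281.9, 45.5]
tcp_rot: [180.0, 0.0, 88.5]
wrist_force: [-0.2, -0.9, 0.1]
gripper_width: 24.2
```

View pics/s12.png

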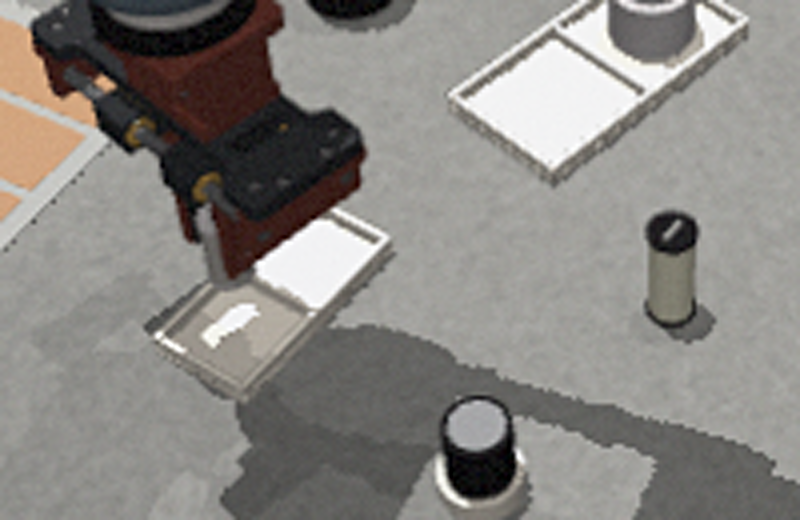

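View pics/w12.png

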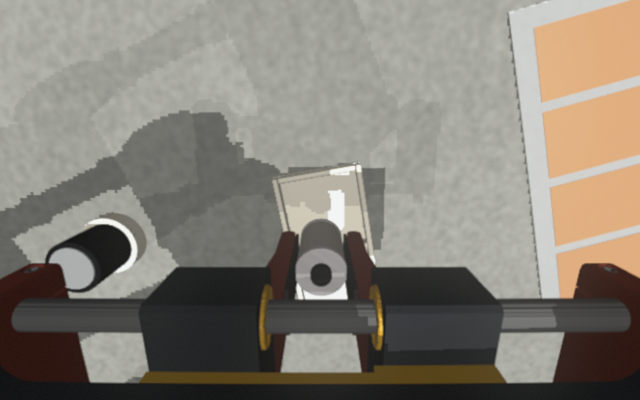

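```bash
python3 - <<'E'
from h import *
s=read_state();print(s["ee_pos"])
P=at("wrist",[(275,182),(361,165)],14,s)[:,:2];print(P.round(1),np.linalg.norm(P[1]-P[0]))
m=P.mean(0);a=np.radians(9);d=np.array([np.sin(a),-np.cos(a)]);print("bay+",m+d*32,"bay-",m+d*92)
print("loupe",at("wrist",[(73,270)],50,s))
E
```

```text
[604.41976784 282.18646834  45.96464248]
[[573.1 308.2]
 [634.2 318.7]] 61.97265804176049
bay+ [608.65792216 281.85852892] bay- [618.04399007 222.59722848]
loupe [[442.94573992 260.94852906  50.        ]]
```

```bash
python3 -m crank '-0.8 0.2 0 -2 0; -0.8 0.2 0 -3.7 0; -0.8 0.2 0 -4.6 0; -0.8 0.2 0 -5 0; -0.8 0.2 0 -5 0; -0.8 0.2 0 -5 0'
python3 -m crank '-0.4 0 0 -0.1 0;-0.2 0 0 0 0; 0 0 0 0 0; 0 0 0 0 0; 0 0 0 2 0; 0 0 0 5 0; 0 0 0 9 0; 0 0 0 13 0; 0 0 0 13 0'
python3 - <<'E'
from h import *
im=snapshot("side");cv2.imwrite("pics/s13.png",cv2.resize(im[220:350,140:340],None,fx=4,fy=4,interpolation=cv2.INTER_CUBIC))
E
```

```text
clock: 20.92
ee_pos: [606.7, 283.0, -4.3]
tcp_rot: [180.0, -0.0, 88.5]
wrist_force: [-0.7, -0.7, -0.1]
gripper_width: 23.9
clock: 22.05
ee_pos: [608.5, 283.8, 132.4]
tcp_rot: [179.5, -0.2, 88.5]
wrist_force: [1.1, 1.3, -0.6]
gripper_width: 43.8
```

View pics/s13.png

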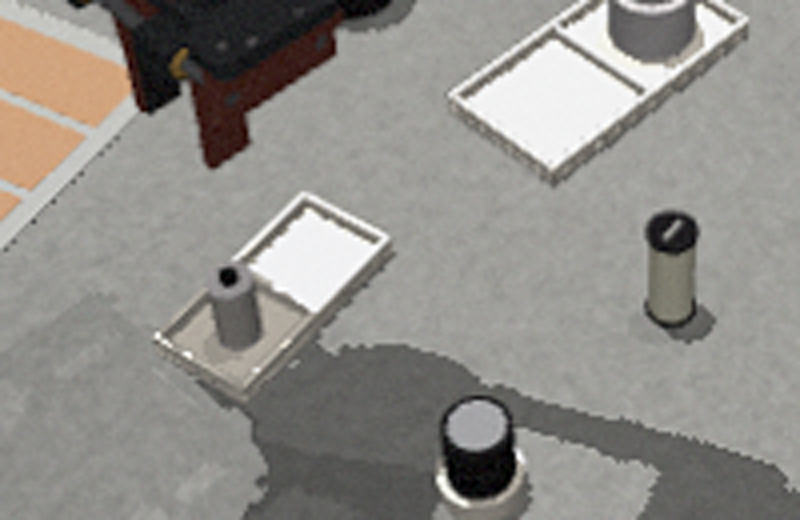

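Cassette placed in its bay. Next is the roll.

```bash
python3 -m crank '0.3 -1.5 -1.5 0 0; 0.3 -4.5 -4.7 0 0; 0.3 -8 -8.3 0 0; 0.3 -11.5 -12 0 0; 0.3 -14.5 -15 0 0; 0.3 -15.8 -16.5 -1 0; 0.3 -16 -16.7 -3 0;0.3 -16 -16.7 -4 0; 0.3 -16 -16.7 -4 0; 0.3 -16 -16.7 -4 0'
python3 - <<'E'
from h import *
im=snapshot("wrist");cv2.imwrite("pics/w14.png",im)
E
```

```text
clock: 23.35
ee_pos: [446.6, 116.1, 85.7]
tcp_rot: [180.0, -0.0, 88.5]
wrist_force: [-0.4, 0.6, 0.5]
gripper_width: 57.0
```

View pics/w14.png

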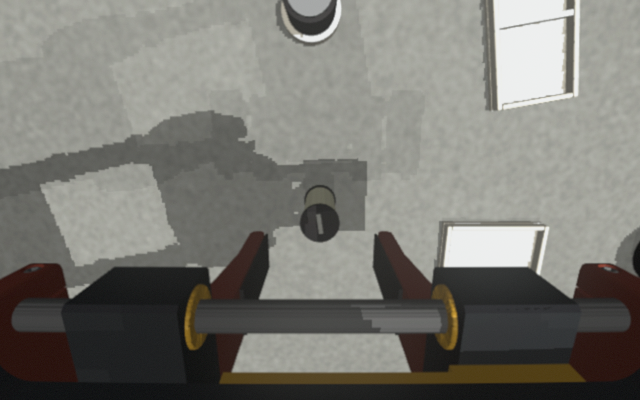

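```bash
python3 - <<'E'
from h import *
s=read_state();print(s["ee_pos"])
print(at("wrist",[(320,223)],64,s).round(1))
P=at("wrist",[(490,109),(578,96)],14,s)[:,:2];print(P.round(1),np.linalg.norm(P[1]-P[0]))
m=P.mean(0);a=np.radians(9);d=-np.array([np.sin(a),-np.cos(a)]);print("bay-",m+d*32)
E
```

```text
[446.75086103 116.12054063  85.89698469]
[[446.7 114.   64. ]]
[[583.8 188.7]
 [653.2 197.3]] 70.01296492247648
bay- [613.49395724 224.56661535]
```

```bash
python3 -m crank '0.3 0 -0.1 -4 0; 0.3 0 -0.1 -7 0; 0.3 0 -0.1 -8.6 0; 0.3 0 -0.1 -9.2 0; 0.3 0 -0.1 -9.2 0; -0.8 0 -0.1 -9.2 0; -0.8 0 -0.1 -9.2 0; -0.8 0 -0.1 -9.2 0; -0.8 0 -0.1 -9.2 0; -0.8 0 -0.1 -9.2 0; -0.8 0 -0.1 -8 0; -0.8 0 -0.1 -6 0' 20
python3 -m crank '-0.8 0 0 2 0; -0.8 0 0 2 0'
```

```text
clock: 24.9
ee_pos: [445.7, 114.7, 25.4]
tcp_rot: [-179.9, 0.0, 88.5]
wrist_force: [0.4, 0.5, -0.2]
gripper_width: 26.4
clock: 25.15
ee_pos: [447.6, 115.1, 47.5]
tcp_rot: [179.8, -0.0, 88.5]
wrist_force: [0.9, -0.2, -0.6]
gripper_width: 26.6
```

```bash
python3 -m crank '-0.8 1 0.7 1 0; -0.8 3.5 2.3 1 0; -0.8 6.5 4.2 1 0; -0.8 9.5 6.2 1 0; -0.8 12.5 8.1 1 0; -0.8 15 9.7 1 0; -0.8 16.5 10.7 1 0; -0.8 16.8 10.9 0 0; -0.8 16.8 10.9 0 0; -0.8 16.8 10.9 0 0'
python3 - <<'E'
from h import *
im=snapshot("side");cv2.imwrite("pics/s15.png",cv2.resize(im[200:330,140:340],None,fx=4,fy=4,interpolation=cv2.INTER_CUBIC))
im=snapshot("wrist");cv2.imwrite("pics/w15.png",im)
E
```

```text
clock: 26.4
ee_pos: [613.6, 223.4, 44.9]
tcp_rot: [-179.9, 0.0, 88.5]
wrist_force: [0.0, 0.2, 0.1]
gripper_width: 26.8
```

View pics/s15.png

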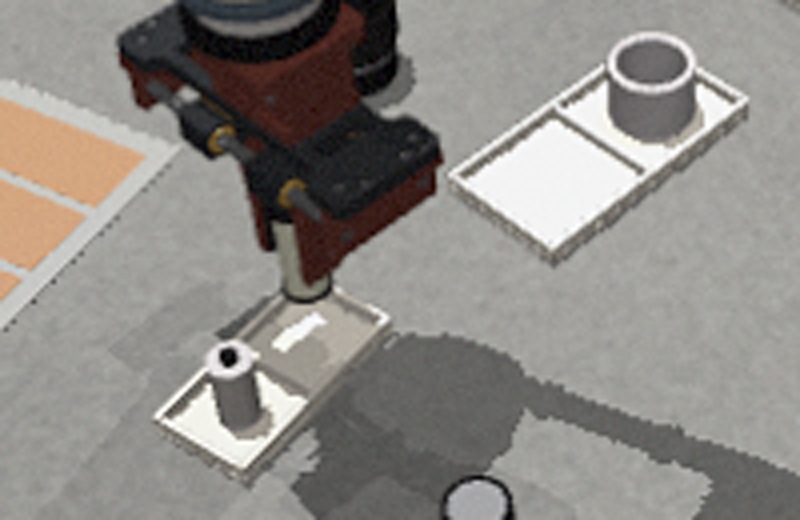

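View pics/w15.png

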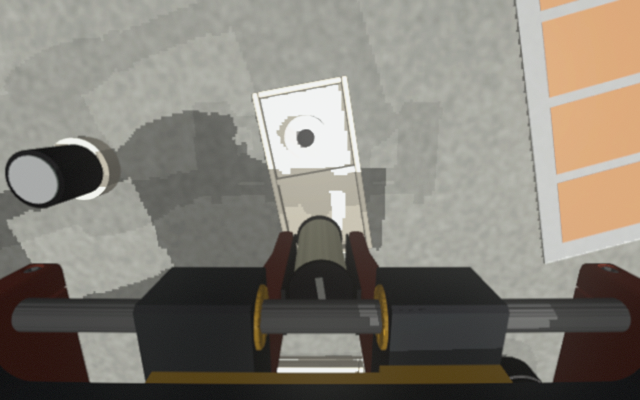

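Roll held upright over the empty film bay; the cassette stands in the other one. Lowering it.

```bash
python3 -m crank '-0.8 0.1 0 -2 0; -0.8 0.1 0 -3.5 0; -0.8 0.1 0 -4.3 0; -0.8 0.1 0 -4.7 0; -0.8 0.1 0 -4.7 0; -0.8 0.1 0 -4.7 0'
python3 -m crank '-0.4 0 0 -0.1 0;-0.2 0 0 0 0; 0 0 0 0 0; 0 0 0 0 0; 0 0 0 2 0; 0 0 0 5 0; 0 0 0 9 0; 0 0 0 13 0; 0 0 0 13 0'
python3 - <<'E'
from h import *
im=snapshot("side");cv2.imwrite("pics/s16.png",cv2.resize(im[220:350,140:340],None,fx=4,fy=4,interpolation=cv2.INTER_CUBIC))
E
```

```text
clock: 27.25
ee_pos: [615.7, 223.9, -1.3]
tcp_rot: [180.0, -0.0, 88.5]
wrist_force: [0.5, -0.1, -0.3]
gripper_width: 26.3
clock: 28.38
ee_pos: [617.6, 224.6, 135.3]
tcp_rot: [179.5, -0.2, 88.5]
wrist_force: [-0.1, 0.4, -0.0]
gripper_width: 43.7
```

View pics/s16.png

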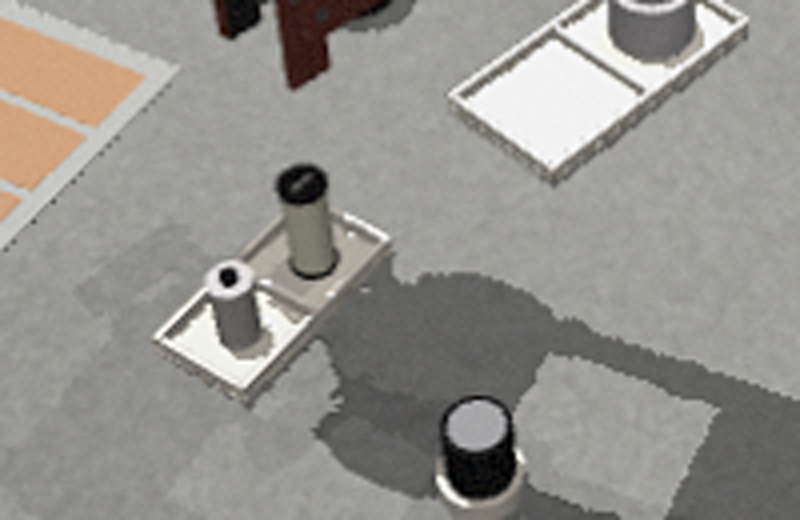

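```bash
python3 -m crank '0.6 -1.5 0.3 0 0; 0.6 -4.5 1 0 0; 0.6 -8.5 1.9 0 0; 0.6 -12.5 2.8 0 0; 0.6 -15.5 3.4 0 0; 0.6 -17 3.8 -1 0; 0.6 -17.2 3.8 -3 0;0.6 -17.2 3.8 -4 0; 0.6 -17.2 3.8 -4 0; 0.6 -17.2 3.8 -4 0'
python3 - <<'E'
from h import *
im=snapshot("wrist");cv2.imwrite("pics/w17.png",im)
E
```

```text
clock: 29.68
ee_pos: [443.9, 261.7, 88.4]
tcp_rot: [-180.0, 0.0, 88.5]
wrist_force: [0.5, -0.2, 0.3]
gripper_width: 70.0
```

View pics/w17.png

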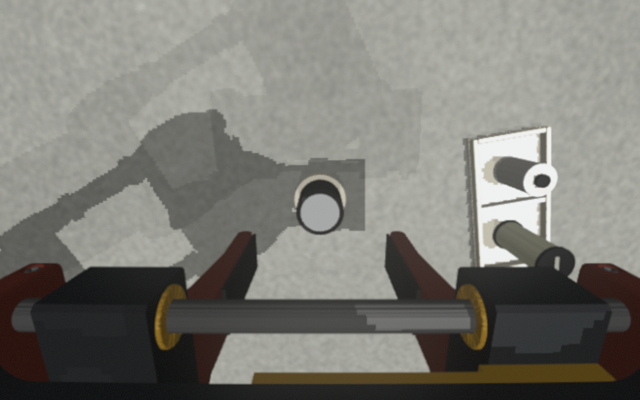

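```bash
python3 - <<'E'
from h import *
s=read_state();print(s["ee_pos"])
print(at("wrist",[(320,212)],50,s).round(1))
E
```

```text
[444.00179428 261.79298254  88.78043576]
[[444.  262.5  50. ]]
```

```bash
python3 -m crank '0.6 0 0.1 -4 0; 0.6 0 0.1 -7 0; 0.6 0 0.1 -8.8 0; 0.6 0 0.1 -9.5 0; 0.6 0 0.1 -9.5 0; -0.6 0 0.1 -9.5 0; -0.6 0 0.1 -9.5 0; -0.6 0 0.1 -9.5 0; -0.6 0 0.1 -9.5 0; -0.6 0 0.1 -9.5 0; -0.6 0 0.1 -8 0; -0.6 0 0.1 -6 0' 25
python3 -m crank '-0.6 0 0 2 0; -0.6 0 0 2 0'
python3 - <<'E'
from h import *
im=snapshot("side");cv2.imwrite("pics/s18.png",cv2.resize(im[220:350,140:340],None,fx=4,fy=4,interpolation=cv2.INTER_CUBIC))
E
```

```text
clock: 31.22
ee_pos: [443.0, 262.7, 29.1]
tcp_rot: [-180.0, 0.0, 88.5]
wrist_force: [-0.6, 0.2, -0.4]
gripper_width: 35.8
clock: 31.48
ee_pos: [444.9, 263.6, 51.6]
tcp_rot: [179.7, -0.1, 88.5]
wrist_force: [0.6, -0.1, -1.3]
gripper_width: 35.7
```

View pics/s18.png

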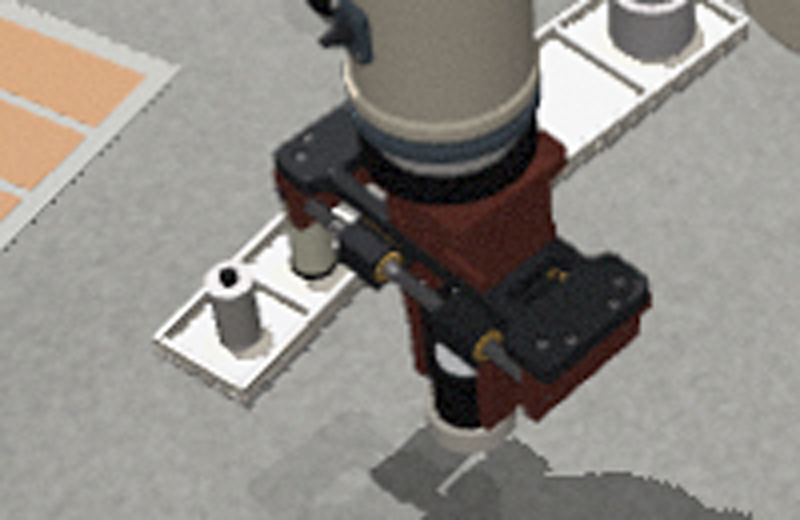

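```bash
python3 -m crank '-0.6 0.5 -1.5 1 0; -0.6 2 -4.5 1 0; -0.6 4.5 -8 1 0; -0.6 7.5 -11.5 1 0; -0.6 10.3 -15 1 0; -0.6 13 -18.5 1 0; -0.6 15 -21 1 0; -0.6 15.5 -21.7 0 0;-0.6 15.5 -21.7 0 0; -0.6 15.5 -21.7 0 0'
python3 - <<'E'
from h import *
im=snapshot("wrist");cv2.imwrite("pics/w19.png",im)
im=snapshot("side");cv2.imwrite("pics/s19.png",cv2.resize(im[150:280,220:420],None,fx=4,fy=4,interpolation=cv2.INTER_CUBIC))
E
```

```text
clock: 32.78
ee_pos: [597.5, 46.7, 48.0]
tcp_rot: [-179.9, -0.0, 88.6]
wrist_force: [0.3, 0.3, -0.7]
gripper_width: 35.8
```

View pics/s19.png

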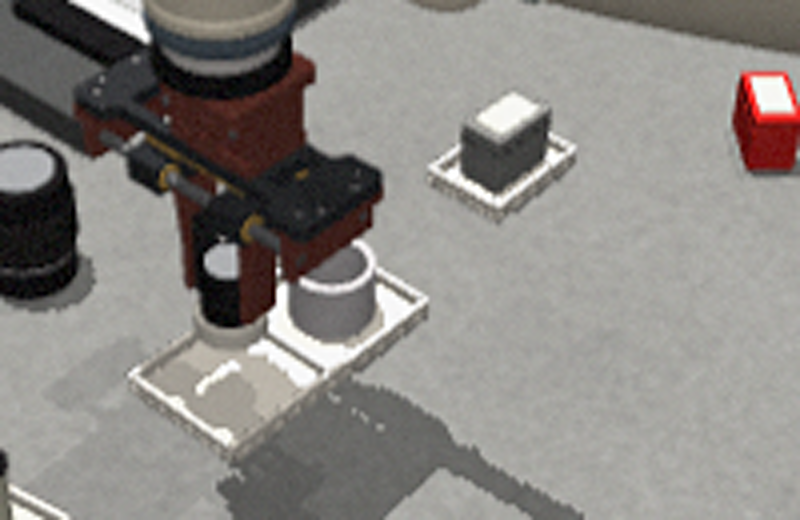

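View pics/w19.png

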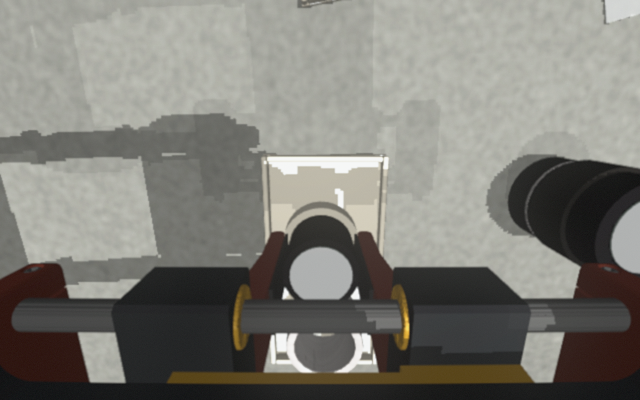

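```bash
python3 -m crank '-0.6 0.2 0 -2 0; -0.6 0.2 0 -3.7 0; -0.6 0.2 0 -4.6 0; -0.6 0.2 0 -5 0; -0.6 0.2 0 -5 0; -0.6 0.2 0 -5 0'
python3 -m crank '-0.3 0 0 -0.1 0;0 0 0 0 0; 0.2 0 0 0 0; 0.2 0 0 0 0; 0.2 0 0 2 0; 0.2 0 0 5 0; 0.2 0 0 9 0; 0.2 0 0 13 0; 0.2 0 0 15 0; 0.2 -4 0 15 0; 0.2 -8 0 15 0'
python3 -m crank '0.2 -4 -3 0 0; 0.2 -8 -6 0 0; 0.2 -12 -10 0 0; 0.2 -14 -14 0 0;0.2 -14 -14 0 0;0.2 -14 -14 0 0'
python3 - <<'E'
from h import *
im=snapshot("side");cv2.imwrite("pics/s20.png",im)
t=snapshot("top");cv2.imwrite("pics/t20.png",t)
cv2.imwrite("pics/t20z.png",cv2.resize(t[125:225,180:400],None,fx=3.6,fy=3.6,interpolation=cv2.INTER_CUBIC))
E
```

```text
clock: 33.62
ee_pos: [600.7, 45.8, -1.3]
tcp_rot: [179.9, -0.0, 88.5]
wrist_force: [0.7, -0.1, -0.4]
gripper_width: 35.8
clock: 35.0
ee_pos: [519.4, 45.8, 148.2]
tcp_rot: [-180.0, 0.0, 88.5]
wrist_force: [0.3, 0.3, 0.6]
gripper_width: 53.0
clock: 35.75
ee_pos: [380.5, -93.8, 148.4]
tcp_rot: [180.0, -0.0, 88.5]
wrist_force: [0.0, -0.5, -0.2]
gripper_width: 52.5
```

View pics/s20.png

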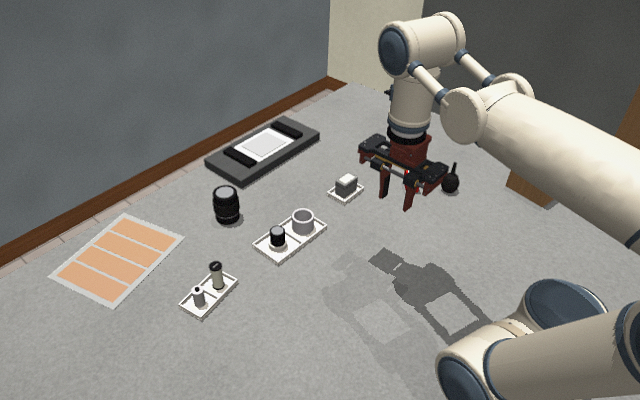

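View pics/t20z.png

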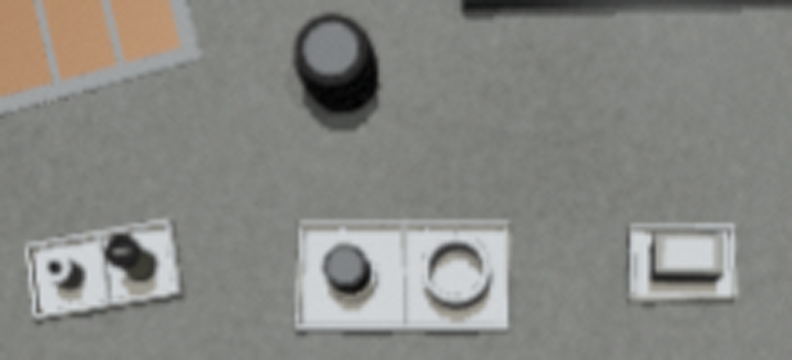

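All five stand in their bays. I'll do a numeric check against the tray frames before handing in.

```bash
python3 - <<'E'
from h import *
Z=lambda p:[(180+(x+.5)/3.6-.5,125+(y+.5)/3.6-.5) for x,y in p]
def fr(name,c,yaw,obj,p,z):
    w=at("top",Z([p]),z)[0,:2]; a=np.radians(yaw);d=w-c
    print(obj,w.round(1),"in tray",(np.array([[np.cos(a),np.sin(a)],[-np.sin(a),np.cos(a)]])@d).round(1))
f=at("top",Z([(26,243),(167,221),(184,295),(37,320)]),14)[:,:2].mean(0)
o=at("top",Z([(301,220),(508,220),(508,328),(296,328)]),14)[:,:2].mean(0)
sl=at("top",Z([(630,224),(735,224),(736,299),(630,299)]),14)[:,:2].mean(0)
print(f,o,sl)
fr("f",f,9,"cass",(58,268),52);fr("f",f,9,"roll",(123,249),68)
fr("o",o,-1.5,"loupe",(346,267),54);fr("o",o,-1.5,"tube",(457,272),46)
fr("s",sl,-1.5,"box",(687,254),50)
print(read_state()["clock"])
t=snapshot("top");cv2.imwrite("pics/t21.png",t)
E
```

```text
[611.05369623 253.77048614] [601.23297256   3.94231403] [ 605.6796102  -227.40938238]
cass [606.3 280.9] in tray [-0.4 27.6]
roll [617.5 224. ] in tray [  1.7 -30.4]
loupe [600.8  46.6] in tray [-1.6 42.7]
tube [595.9 -42.2] in tray [ -4.2 -46.2]
box [ 605.1 -227.8] in tray [-0.5 -0.4]
35.85
```

View pics/t21.png

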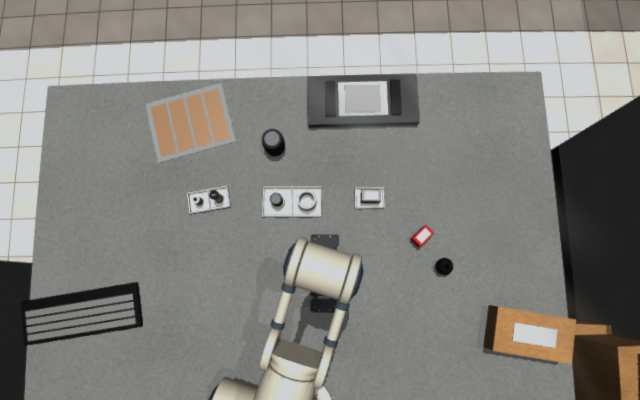

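All five are well within their limits, and the lens (273,142), blower (445,267) and red box (423,236) show at the same pixels as at the start.

```bash
python3 -c "
from cell import *
print(hand_in())"
```

```text
the job is handed in; nothing more can be done
None
```

The job is handed in at about 36 s of the 118 s allowed; no verdict came back. All five things stand upright in their trays: the cassette and roll in the film tray, the tube and loupe in the optics tray, and the slide box in the slide tray.

**First grasp went wrong:** my first try at the slide box came down on its top with about 12 N and shifted it roughly 8 mm while closing. The cause was that the fingertips end about 27 mm short of the reported TCP, which disagrees with the description. I allowed for that offset from then on, and every later grasp and placing held first time.

**Last checks:** the top camera puts each thing within about 4 mm of its bay centre. The tube is the furthest off, at (-4, -3) mm. The lens, blower and red look-alike show at the same pixels as at the start, and the arm is clear of everything. The cameras disagreed on positions by up to about 5 mm, but the limits are ±16 mm or more. I could not measure how flat each thing sits on its bay floor. I judged that from the pictures and the lowering heights, releasing each about 1 mm above the floor.

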